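# Clear and tilt the carving board

### The job

Take the wooden scraper block by its grip and sweep all four offcuts off the hinged carving board onto the bench while the board lies flat, without the gripper itself touching the offcuts, then set the block down on the bench and let go of it. Then raise the board by its steel pull bar until it slopes at the same angle as the blade of the angle gauge beside it, and finish while still holding it there, gripper on the bar and board still: nothing else may prop it. Do not shift the gauge's blade, the mallet, the rosette or the gouge.

Things in the scene. Friction and masses are not known exactly. Their poses are not given: they have to be found in the camera images.
- easel: fixed dark wood base of the carving board; origin on the bench under its middle, x from the hinge side to the bar side (roughly away from the robot), y to the gauge side, z up. Hinge axis along y at x -110, z 58 mm. The flat board covers x -110 to +90, y -130 to +130 mm, top face at z 66 mm. Base 50 mm high under the board; its -y and +x sides are open down to the bench
- board: the hinged board, 200 x 260 x 16 mm, origin mid hinge axis (easel x -110, y 0, z 58 mm); x from hinge to bar, z normal to its top. Its angle (x axis above level) is 0 flat, stop at 1.2 rad; 0.4 to 0.85 kg with bar, turns freely, falls when let go; the bar lifts with 2 to 4 N. A ledge 14 mm wide, 12 mm high along the hinge edge of the top keeps offcuts from leaving there
- pull (a point): steel pull bar fixed to the board's far edge: round, 14 mm thick, along y, free for gripping over y -85 to +85 mm, on two side rods at y +-100 mm; this point is mid-bar on its axis, 260 mm from the hinge axis in the board's mid plane, 58 mm above the bench when flat; 53 mm clear gap between bar and board edge, open bench below; x points away from the hinge
- gauge (a joint): angle of the gauge blade, same hinge line and zero as the board (0 level, positive up): the board is right when its angle equals it. Set between 0.42 and 0.75 rad, held by a stiff friction pivot; leave it alone
- gauge_tip (a point): tip of the gauge's blade, a steel strip 185 x 20 x 3 mm pivoted on the hinge line at easel y 178 mm, beside the board; x axis along the blade, away from the pivot. Behind it a thin steel arc (radius 130 mm about the hinge, easel y 186 mm, up to 190 mm high) on a 10 mm thick foot plate (easel y 120 to 195 mm)
- scraper: loose wooden scraper block about 0.18 kg (it varies by a fifth), upright on the bench: lower block 150 x 30 x 40 mm (x, y, z), on it a grip 60 x 26 mm (x, y) from 38 to 78 mm height, centred; origin at the centre of its underside
- chip0: loose pale wood offcut, a small block 30 x 24 x 16 mm (x, y, z), about 10 g; starts lying on the hinged board, any yaw; origin at the centre of its underside
- chip1: loose pale wood offcut, a small block 34 x 20 x 15 mm (x, y, z), about 10 g; starts lying on the hinged board, any yaw; origin at the centre of its underside
- chip2: loose pale wood offcut, a small block 26 x 26 x 16 mm (x, y, z), about 10 g; starts lying on the hinged board, any yaw; origin at the centre of its underside
- chip3: loose pale wood offcut, a small block 32 x 22 x 17 mm (x, y, z), about 10 g; starts lying on the hinged board, any yaw; origin at the centre of its underside
- mallet: bystander: dark turned wooden mallet standing on its head, head 100 mm across, 235 mm tall; origin at the centre of its underside
- rosette: bystander: carved pale wood rosette disc, 120 mm across, 26 mm high; origin at the centre of its underside
- gouge: bystander: carving gouge lying on the bench, 110 mm dark wood handle 26 mm square towards -x, 100 mm steel blade towards +x; origin where they meet, on the bench

How it is judged:
By the outcome, as a careful person would: the job done as asked, in the order asked, and still so for the second after the job is handed in, while the arm keeps its last pose, push and grip.
It also fails if it takes over 67 s, if anything falls off the work surface, if the arm or the gripper's body presses on something with over 40 N, if the wrist force passes 120 N, or if a joint passes its speed limit or range.

### The arm

A 6-joint arm with a two-finger parallel gripper is mounted at the origin on the work surface. World frame = base frame: x ahead of the robot, y to its left, z up, the work surface at z = 0. Lengths are in m, angles in rad, forces in N, time in s.
With the tool pointing down it reaches from about 0.325 to 0.9 m from the base axis. Payload 3.5 kg.
Tool frame: the origin (TCP) lies on the centre line of the jaws, within the pads' length; the fingertips stand 19 mm ahead of it and the grasp point (between the pads) is the TCP; z points along the fingers, y is the line along which they close (so a half turn about z gives the same grasp; the last joint's range is limited). The gripper opens to 85 mm and grips with 20 to 120 N. Pads are 22 mm wide; open, the fingers measure 114 mm over their backs; the gripper's body (76 mm by 85 mm) begins 54 mm behind the grasp point. The pads swing forward as they close: fully open they stand 13 mm farther back than shut.
Start: joints at [-1.352, 0.276, -0.026, 1.268, 0, 1.467], TCP at [0.198, -0.593, 0.25] pointing down, gripper open.
Joint ranges: [-3.12, 3.12], [-0.85, 1.88], [-1.08, 1.24], [-1.95, 2.15], [-1.57, 1.53], [-3.14, 3.14]. Speed limits (rad/s): [2.57, 2.57, 3.14, 3.14, 3.14, 3.14].

### API

Orientations are given as a rotation vector (axis times angle).
In Python, from workcell import env gives the robot as it stands. The module is installed in compiled form; this text tells all that it offers.
- The arm moves only by the tool move_arm, never from a script. Its argument "rows" is a list of rows, each a list of 6 numbers: the shift along the tool's x, y, z in units of 25 mm (1.0 is 25 mm), then the turn, a rotation vector about the tool's x, y, z in units of 10 degrees (1.0 is 10 degrees). A call has 1 to 5 rows; each row shifts and turns the commanded pose from where the row before left it, along the tool's axes as they then stand; what a row does not reach is not made up. A row lasts 1/8 s, in which the tool goes at most 62.5 mm and 10.7 degrees, less where a joint would pass 70% of its speed; a pose out of reach is approached as far as the arm can. A call is refused whole if a number of a shift passes 1 or a number of a turn 1, either way. A call with a gripper value outside its range is refused whole. "fingers" is the opening, from -1 (shut) to 1 (fully open), set as the call begins (left out, the last holds). The fingers move at their own pace and stop on an object; the grip force is fixed at half the most. Time passes only in rows, so rows that do not move let the fingers close. It gives the time, the measured TCP pose, the force, the opening and the grip force at its end, in the units of the state.
- env.state(): the state, without advancing time (a new reading comes with each control period).
- env.snapshot(name): name is "scene" or "top"; returns (picture, depth): 384x512x3 uint8, red, green, blue; 384x512 float32, m along the optical axis (not along the pixel's ray), 0 where there is no reading.
- env.camera_model(name): a dict with "fov_y" (degrees; the focal length in pixels is half the picture's height over the tangent of half this angle, whatever the lens; pixels are square), "cx", "cy" (the principal point, pixels), "xyz" and "orientation" of the camera in the world. Camera axes: x right, y down, z forward; pixel columns grow to the right and rows downward; lengths in m; the calibration is good to about 2 mm. A picture is of the moment at which its call begins. camera_model takes no time and is no camera call.
- env.hand_in(): hands the job in; it is judged then, once.
Trained networks look in the newest picture that a camera, given by its name, has taken for a name from the list of things; names that differ only in an ending like _2 or _b are one class to them, and where a whole thing is asked for, a point or a joint stands for the part that bears it (a point fixed in the world has none). Each returns a list of dicts, best first, with "confidence" (0 to 1); they miss things now and then, are a little off and sometimes report something else, mostly with a low value. They report only what shows in the picture. A call takes as long as a camera call.
- env.boxes_of(camera, target): "centre" ([x, y, z] in m, in world coordinates, good to about 4 mm: the middle of the surface that is visible of it).
- env.cut_out(camera, target): "region" (384x512 bool, what is visible of it).
The state is a dict: "time": time; "joint_pos": joint angles; "joint_velocities": joint speeds; "joint_torque": joint torques, N m; "tool_pos": TCP position; "ee_rot": TCP orientation; "ft_force": force on the tool from outside, world axes, zero at the start; "moment": the same for the moment, N m; "opening": finger opening in m; "grip_force": force on a finger pad.
Only numpy, scipy, OpenCV 4.12 (cv2) and the standard library are available. Lean on these libraries where they do the work, as an engineer would, in place of code of your own. Each camera call takes 0.05 s, during which the arm holds its last target. There are 200 camera calls.

## Working session

There is one attempt and no reset: what is moved stays moved. The work goes in short steps, Python scripts to look and compute and a tool call to move; the robot and the scene stay as the last step left them, time stands still between calls to the robot, and variables do not carry over. Pictures are saved under pics/ and viewed, at most 10 in all, crops included, and the job is handed in when it is done.

Besides the shell and the picture viewer there is one more tool, called after "Emit:" as name(argument=value, ...), one argument or row to a line, values as JSON. move_arm: Moves the arm, as the interface text tells. Its arguments: {"type":"object","properties":{"rows":{"type":"array"},"fingers":{"type":"number"}},"required":["rows"]}

```bash
mkdir -p pics
cat > h.py <<'E'
import numpy as np, cv2
from scipy.spatial.transform import Rotation as R
from workcell import env
def cam(n):
    m=env.camera_model(n); f=192/np.tan(np.radians(m['fov_y'])/2)
    o=np.array(m['orientation'],float)
    Rm=R.from_rotvec(o).as_matrix() if o.size==3 else o.reshape(3,3)
    return m,f,Rm,np.array(m['xyz'])
def cloud(n,d):
    m,f,Rm,t=cam(n); v,u=np.mgrid[:384,:512]
    P=np.stack([(u-m['cx'])/f*d,(v-m['cy'])/f*d,d],-1)
    return P@Rm.T+t
def snap(n,name=None):
    p,d=env.snapshot(n)
    if name: cv2.imwrite(f'pics/{name}.png',p[...,::-1])
    return p,d,cloud(n,d)
E
python3 - <<'E'
from h import *
np.set_printoptions(precision=4,suppress=True)
for n in('scene','top'):
    print({k:v for k,v in env.camera_model(n).items()})
    p,d,c=snap(n,n+'0'); np.savez(f'{n}0.npz',p=p,d=d,c=c)
    for t in ['easel','board','pull','gauge','gauge_tip','scraper','chip0','chip1','chip2','chip3','mallet','rosette','gouge']:
        try:
            b=env.boxes_of(n,t); print(n,t,[(np.round(x['centre'],4).tolist(),round(x['confidence'],2)) for x in b[:4]])
        except Exception as e: print(t,e)
print(env.state())
a=cv2.imread('pics/scene0.png');b=cv2.imread('pics/top0.png')
E
```

```text
{'fov_y': 57.05283443608349, 'cx': 252.92525953567912, 'cy': 188.49257699382815, 'xyz': array([ 1.115 , -0.1365,  0.8285]), 'orientation': array([-1.9797, -1.6825,  0.5516])}
scene easel [([0.498, 0.0132, 0.0663], 0.64)]
scene board [([0.5051, -0.005, 0.0678], 0.86)]
scene pull [([0.5109, -0.0115, 0.0631], 0.62)]
scene gauge [([0.4398, 0.1635, 0.1174], 0.58)]
scene gauge_tip []
scene scraper [([0.4834, 0.3365, 0.0409], 0.72)]
scene chip0 []
scene chip1 []
scene chip2 []
scene chip3 []
scene mallet [([0.435, -0.4546, 0.1054], 0.8)]
scene rosette [([0.6831, -0.4072, 0.018], 0.72)]
scene gouge [([0.7257, 0.3041, 0.0244], 0.65)]
{'fov_y': 55.28510445651013, 'cx': 256.25747170850883, 'cy': 187.88494129799452, 'xyz': array([ 0.4325, -0.0552,  1.0564]), 'orientation': array([-2.1632,  2.1312, -0.1562])}
top easel [([0.4764, 0.0288, 0.0648], 0.72)]
top board [([0.4884, -0.0017, 0.0634], 0.72)]
top pull [([0.4903, -0.0017, 0.0711], 0.9), ([0.424, 0.1581, 0.116], 0.32), ([0.4636, 0.3367, 0.0385], 0.28)]
top gauge [([0.4222, 0.1681, 0.1194], 0.73)]
top gauge_tip [([0.4233, 0.161, 0.1184], 0.74)
[... 462 characters left out ...]
0.5489, -0.0732, 0.0838], 0.56), ([0.457, -0.05, 0.0826], 0.42)]
top mallet [([0.4157, -0.4487, 0.1156], 0.66)]
top rosette [([0.6681, -0.4088, 0.0155], 0.92)]
top gouge [([0.7091, 0.301, 0.0233], 0.86)]
{'time': 1.4, 'joint_pos': array([-1.3524,  0.2764, -0.0264,  1.268 , -0.    ,  1.4674]), 'joint_velocities': array([ 0.0004, -0.0002, -0.0007, -0.0006, -0.0008, -0.0009]), 'joint_torque': array([ -0.0006, -44.5484,  29.5553,   0.001 ,  -0.    ,  -0.    ]), 'tool_pos': array([ 0.1976, -0.5929,  0.2503]), 'ee_rot': array([-3.101 , -0.5033,  0.    ]), 'ft_force': array([-0.0213, -0.3372,  0.589 ]), 'moment': array([ 0.0315, -0.0002,  0.0702]), 'grip_force': 0.0, 'opening': 0.08581673208669892}
```

View pics/scene0.png

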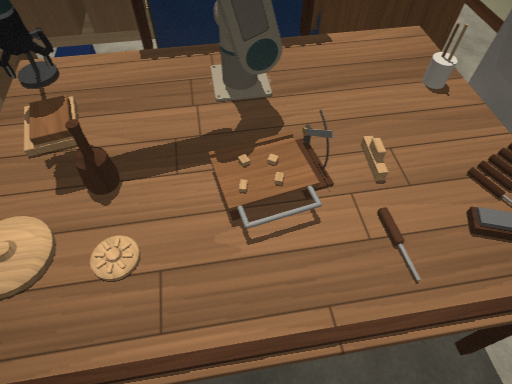

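View pics/top0.png

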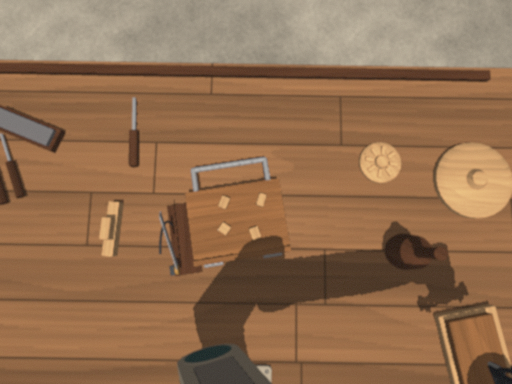

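Run:
```python
from h import *
np.set_printoptions(precision=4,suppress=True)
C={}
for n in('scene','top'):
    z=np.load(n+'0.npz'); p,c,d=z['p'],z['c'],z['d']; C[n]=c
    m=(d>0)&(abs(c[...,2])<.02)&(c[...,0]>.2)&(c[...,0]<.9)&(abs(c[...,1])<.5)
    q=c[m]; k=np.linalg.lstsq(np.c_[q[:,:2],np.ones(len(q))],q[:,2],rcond=None)[0]; print(n,'bench',k)
    # gripper points near TCP
    m=(d>0)&(np.linalg.norm(c[...,:2]-[.1976,-.593],axis=-1)<.09)&(c[...,2]>.15)&(c[...,2]<.45)
    q=c[m]; print('grip',len(q),q.min(0),q.max(0),np.median(q,0))
    m=(d>0)&(abs(c[...,2]-.066)<.006)&(abs(c[...,0]-.48)<.16)&(abs(c[...,1])<.2)
    q=c[m]; r=cv2.minAreaRect((q[:,:2]*1000).astype(np.float32)); print('board',r,q[:,2].mean())
    m=(d>0)&(c[...,2]>.003)&(c[...,2]<.05)&(abs(c[...,0])<.12)&(abs(c[...,1])<.12)
    q=c[m]; print('base',len(q),q.min(0) if len(q) else 0,q.max(0) if len(q) else 0)
for a,b in [((25,50),None),((40,80),None),((240,82),None),((215,97),None),((268,92),None)]:
    print(a,C['scene'][a[1],a[0]])
for a in [(265,373),(500,372)]: print(a,C['top'][a[1],a[0]])
s=cv2.imread('pics/scene0.png'); t=cv2.imread('pics/top0.png')
A=cv2.resize(s[90:250,200:400],None,fx=3.9,fy=3.7,interpolation=cv2.INTER_CUBIC)
cv2.imwrite('pics/crop1.png',A)
B=cv2.resize(t[145:285,90:300],None,fx=3.8,fy=3.8,interpolation=cv2.INTER_CUBIC)
cv2.imwrite('pics/crop2.png',B)
```

```text
scene bench [ 0.0003 -0.001  -0.0001]
grip 1903 [ 0.1655 -0.6467  0.2438] [ 0.2398 -0.5193  0.4409] [ 0.2114 -0.5677  0.338 ]
board ((510.09417724609375, 28.800140380859375), (279.6890869140625, 319.5560302734375), 9.879501342773438) 0.06550230131091542
base 1299 [-0.1012 -0.1125  0.0031] [0.1186 0.1142 0.05  ]
top bench [-0.0018 -0.0005  0.0018]
grip 378 [ 0.1662 -0.556   0.2473] [ 0.1999 -0.5174  0.3458] [ 0.1865 -0.5322  0.301 ]
board ((507.2027282714844, 30.02203369140625), (278.3841857910156, 322.1725769042969), 9.886697769165039) 0.0663403729137843
base 189 [ 0.0576 -0.119   0.0031] [ 0.119  -0.048   0.0187]
(25, 50) [ 0.2076 -0.5765  0.311 ]
(40, 80) [-0.0934 -0.7289  0.0187]
(240, 82) [ 0.0674 -0.0074  0.0436]
(215, 97) [ 0.096  -0.1022  0.012 ]
(268, 92) [0.1    0.0891 0.0132]
(265, 373) [ 0.0822 -0.0863  0.0107]
(500, 372) [ 0.1858 -0.5379  0.2954]
```

View pics/crop2.png

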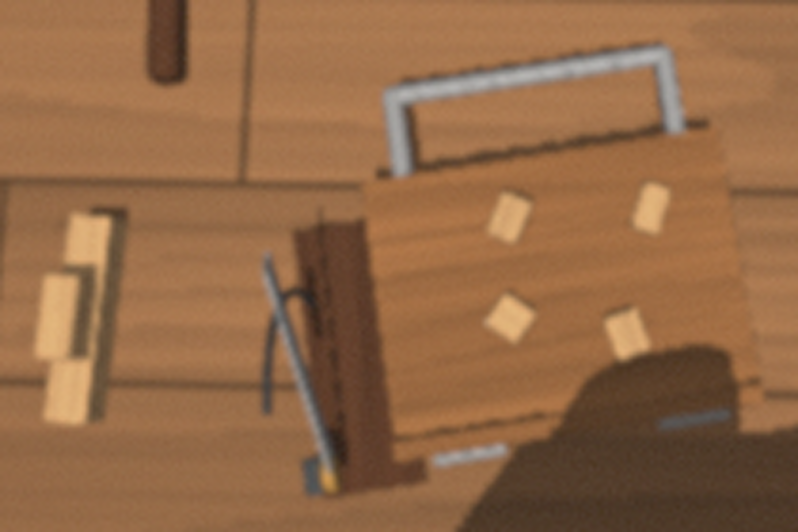

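```bash
cat > fit.py <<'E'
from h import *
from scipy.optimize import minimize
from scipy.ndimage import label
np.set_printoptions(precision=4,suppress=True)
for n in('scene','top'):
    z=np.load(n+'0.npz'); c,d=z['c'],z['d']
    q=c[(d>0)&(abs(c[...,2]-.066)<.006)&(abs(c[...,0]-.48)<.18)&(abs(c[...,1])<.25)]
    def loss(v):   # footprint score: points inside board or bar minus outside, edges via soft area
        e=(q[:,:2]-v[:2])@np.array([[np.cos(v[2]),-np.sin(v[2])],[np.sin(v[2]),np.cos(v[2])]])
        x,y=e.T
        s=lambda t:1/(1+np.exp(-t/.0015))
        b=s(x+.11)*s(.09-x)*s(y+.13)*s(.13-y)
        r=s(x-.141)*s(.159-x)*s(y+.107)*s(.107-y)
        return -(b.sum()+2*r.sum())
    best=min((minimize(loss,[.49+dx,.01+dy,.17],method='Nelder-Mead',options=dict(initial_simplex=[[.49+dx,.01+dy,.17],[.51+dx,.01+dy,.17],[.49+dx,.03+dy,.17],[.49+dx,.01+dy,.24]],xatol=1e-5)) for dx in(-.02,0,.02) for dy in(-.02,0,.02)),key=lambda r:r.fun)
    v=best.x; print(n,'easel',v,np.degrees(v[2]),-best.fun/len(q))
    Rz=np.array([[np.cos(v[2]),-np.sin(v[2])],[np.sin(v[2]),np.cos(v[2])]])
    E=np.concatenate([(c[...,:2]-v[:2])@Rz,c[...,2:]],-1)
    m=(d>0)&(E[...,0]>-.13)&(E[...,0]<.2)&(E[...,1]>.165)&(E[...,1]<.2)&(E[...,2]>.03)&(E[...,2]<.25)
    g=E[m]; print('gauge pts',len(g)); 
    bins=np.arange(-.13,.1,.015)
    for a in bins:
        k=g[(g[:,0]>=a)&(g[:,0]<a+.015)]
        if len(k): print(round(a,3),len(k),np.percentile(k[:,2],[0,10,50,90,100]),np.median(k[:,1]))
    m=(d>0)&(E[...,2]>.074)&(E[...,2]<.1)&(abs(E[...,0])<.085)&(abs(E[...,1])<.12)
    L,k=label(m)
    for i in range(1,k+1):
        w=E[L==i]
        if len(w)>8: print('chip',len(w),w.mean(0),w.min(0),w.max(0))
    sm=(d>0)&(abs(c[...,0]-.465)<.12)&(abs(c[...,1]-.335)<.07)&(c[...,2]>.008)
    w=c[sm]; g=w[(w[:,2]>.07)]; r=cv2.minAreaRect((g[:,:2]*1000).astype(np.float32)); print('grip',r,g.mean(0),len(g))
    w2=w[(w[:,2]>.034)&(w[:,2]<.045)]; print('block',cv2.minAreaRect((w2[:,:2]*1000).astype(np.float32)),len(w2))
    w2=c[(d>0)&(abs(c[...,0]-.68)<.09)&(abs(c[...,1]+.4)<.09)&(c[...,2]>.015)]; print('ros',w2.min(0),w2.max(0))
E
python3 fit.py
```

```text
scene easel [ 0.5007 -0.0038  0.1751] 10.029983315786541 1.0043657132007098
gauge pts 376
-0.13 24 [0.0321 0.0501 0.067  0.0736 0.0769] 0.18046627300846368
-0.115 42 [0.0301 0.0354 0.0621 0.0743 0.0764] 0.18281012807350205
-0.1 25 [0.0336 0.0354 0.0683 0.0842 0.0907] 0.17606824518650577
-0.085 19 [0.0724 0.0767 0.0889 0.0976 0.1028] 0.17584779827068453
-0.07 30 [0.0862 0.0923 0.1082 0.1782 0.1806] 0.17572347784901032
-0.055 33 [0.1009 0.1079 0.1233 0.1727 0.1758] 0.17578881193720186
-0.04 34 [0.1117 0.1183 0.1338 0.1649 0.1681] 0.17600669652481354
-0.025 33 [0.1262 0.1315 0.1456 0.1563 0.1609] 0.17596238527576957
-0.01 34 [0.1189 0.1229 0.1473 0.1629 0.17  ] 0.17635433816337268
0.005 76 [0.0325 0.0501 0.1048 0.1686 0.1788] 0.18402080278349459
0.02 26 [0.0456 0.063  0.1728 0.1801 0.1834] 0.17599566768951488
chip 82 [-0.0232  0.0353  0.0804] [-0.0465  0.0204  0.0742] [-0.0074  0.0511  0.086 ]
chip 84 [-0.0466 -0.0421  0.0808] [-0.065  -0.0549  0.0742] [-0.0318 -0.028   0.0853]
chip 87 [0.0461 0.0266 0.0817] [0.0282 0.0118 0.0746] [0.0619 0.044  0.0848]
chip 86 [ 0.0375 -0.073   0.0798]
[... 1169 characters left out ...]
035 1 [0.1713 0.1713 0.1713 0.1713 0.1713] 0.1762608606954022
chip 96 [ 0.0376 -0.0728  0.0814] [ 0.0204 -0.0876  0.0745] [ 0.0563 -0.0575  0.0858]
chip 102 [0.0456 0.0271 0.0829] [0.0279 0.0116 0.075 ] [0.0637 0.0434 0.0894]
chip 99 [-0.0239  0.0359  0.0823] [-0.0401  0.0202  0.0742] [-0.0078  0.0522  0.0876]
chip 104 [-0.047  -0.0423  0.0825] [-0.0626 -0.0555  0.0768] [-0.0316 -0.0284  0.0862]
grip ((463.3273620605469, 344.8519592285156), (25.586429595947266, 58.791419982910156), 87.51828002929688) [0.4627 0.3437 0.0776] 233
block ((462.76361083984375, 344.9750061035156), (31.590354919433594, 149.4459686279297), 87.53905487060547) 422
ros [ 0.6087 -0.4707  0.015 ] [ 0.7214 -0.3554  0.0308]
```

Emit:
move_arm(
  rows=[
    [0,0,0,0,0,-1],
    [0,0,0,0,0,-1],
    [0,0,0,0,0,-1],
    [0,0,0,0,0,-1],
    [0,0,0,0,0,-1],
  ],
  fingers=1,
)

```text
time: 2.02
tool_pos: [0.1977, -0.5929, 0.2503]
ee_rot: [-2.593, -1.774, -0.0]
ft_force: [-0.3, -0.9, 1.2]
opening: 0.0853
grip_force: 0.0
```

Emit:
move_arm(
  rows=[
    [0,0,0,0,0,-1],
    [0,0,0,0,0,-1],
    [0,0,0,0,0,-1],
    [0,0,0,0,0,-1],
    [0,0,0,0,0,-1],
  ],
)

```text
time: 2.65
tool_pos: [0.1977, -0.5929, 0.2503]
ee_rot: [-1.6, -2.704, -0.0]
ft_force: [0.0, -0.1, -0.4]
opening: 0.0854
grip_force: 0.0
```

Emit:
move_arm(
  rows=[
    [0,0,0,0,0,-1],
    [0,0,0,0,0,-1],
    [0,0,0,0,0,-1],
    [0,0,0,0,0,-1],
    [0,0,0,0,0,-1],
  ],
)

```text
time: 3.28
tool_pos: [0.1977, -0.5929, 0.2503]
ee_rot: [0.307, 3.126, 0.0]
ft_force: [0.0, -0.0, -0.0]
opening: 0.0854
grip_force: 0.0
```

Emit:
move_arm(
  rows=[
    [-0.4,1,0,0,0,-0.86],
    [-0.4,1,0,0,0,0],
    [-0.4,1,0,0,0,0],
    [-0.4,1,0,0,0,0],
    [-0.4,1,0,0,0,0],
  ],
)

```text
time: 3.9
tool_pos: [0.2581, -0.4714, 0.2504]
ee_rot: [0.081, 3.14, -0.0]
ft_force: [-0.5, 0.2, 0.9]
opening: 0.0856
grip_force: 0.0
```

Emit:
move_arm(
  rows=[
    [-0.4,1,0,0,0,0],
    [-0.4,1,0,0,0,0],
    [-0.4,1,0,0,0,0],
    [-0.4,1,0,0,0,0],
    [-0.4,1,0,0,0,0],
  ],
)

```text
time: 4.53
tool_pos: [0.3145, -0.3489, 0.2504]
ee_rot: [0.081, 3.14, -0.0]
ft_force: [0.0, 0.4, 0.8]
opening: 0.0855
grip_force: 0.0
```

Emit:
move_arm(
  rows=[
    [-0.4,1,0,0,0,0],
    [-0.4,1,0,0,0,0],
    [-0.4,1,0,0,0,0],
    [-0.4,1,0,0,0,0],
    [-0.4,1,0,0,0,0],
  ],
)

```text
time: 5.15
tool_pos: [0.3706, -0.2266, 0.2504]
ee_rot: [0.081, 3.14, -0.0]
ft_force: [0.1, 0.6, 0.3]
opening: 0.085
grip_force: 0.0
```

Emit:
move_arm(
  rows=[
    [-0.4,1,0,0,0,0],
    [-0.4,1,0,0,0,0],
    [-0.4,1,0,0,0,0],
    [-0.4,1,0,0,0,0],
    [-0.4,1,0,0,0,0],
  ],
)

```text
time: 5.78
tool_pos: [0.4268, -0.1044, 0.2505]
ee_rot: [0.081, 3.14, -0.0]
ft_force: [0.2, -0.4, 0.0]
opening: 0.0856
grip_force: 0.0
```

Emit:
move_arm(
  rows=[
    [0,1,0,0,0,0],
    [0,1,0,0,0,0],
    [0,1,0,0,0,0],
    [0,1,0,0,0,0],
    [0,1,0,0,0,0],
  ],
)

```text
time: 6.4
tool_pos: [0.4328, 0.0203, 0.2504]
ee_rot: [0.081, 3.14, -0.0]
ft_force: [-0.1, -0.1, -0.8]
opening: 0.0855
grip_force: 0.0
```

Emit:
move_arm(
  rows=[
    [0,1,0,0,0,0],
    [0,1,0,0,0,0],
    [0,1,0,0,0,0],
    [0,1,0,0,0,0],
    [0,1,0,0,0,0],
  ],
)

```text
time: 7.02
tool_pos: [0.4391, 0.1451, 0.2504]
ee_rot: [0.081, 3.14, 0.0]
ft_force: [0.3, -0.9, -0.4]
opening: 0.0854
grip_force: 0.0
```

Emit:
move_arm(
  rows=[
    [0,1,0,0,0,0],
    [0,1,0,0,0,0],
    [0,1,0,0,0,0],
    [0,1,0,0,0,0],
    [0,1,0,0,0,0],
  ],
)

```text
time: 7.65
tool_pos: [0.4454, 0.2698, 0.2504]
ee_rot: [0.081, 3.14, 0.0]
ft_force: [-0.3, -0.8, 0.4]
opening: 0.0853
grip_force: 0.0
```

Emit:
move_arm(
  rows=[
    [0,1,0,0,0,0],
    [0,1,0,0,0,0],
    [0,1,0,0,0,0],
  ],
)

```text
time: 8.02
tool_pos: [0.4492, 0.3447, 0.2504]
ee_rot: [0.081, 3.14, -0.0]
ft_force: [0.0, -0.3, 0.5]
opening: 0.085
grip_force: 0.0
```

Emit:
move_arm(
  rows=[
    [-0.62,0,1,0,0,0],
    [0,0,1,0,0,0],
    [0,0,1,0,0,0],
    [0,0,1,0,0,0],
    [0,0,1,0,0,0],
  ],
)

```text
time: 8.65
tool_pos: [0.4648, 0.3431, 0.1247]
ee_rot: [0.081, 3.14, 0.0]
ft_force: [0.3, -0.1, -0.1]
opening: 0.0855
grip_force: 0.0
```

Emit:
move_arm(
  rows=[
    [0,0,1,0,0,0],
    [0,0,0.8,0,0,0],
    [0,0,0.4,0,0,0],
    [0,0,0.2,0,0,0],
  ],
)

```text
time: 9.15
tool_pos: [0.4651, 0.3429, 0.0651]
ee_rot: [-0.081, -3.14, 0.0]
ft_force: [-0.0, -0.2, 0.7]
opening: 0.0854
grip_force: 0.0
```

Emit:
move_arm(
  rows=[
    [0,0,0,0,0,0],
    [0,0,0,0,0,0],
    [0,0,0,0,0,0],
    [0,0,0,0,0,0],
    [0,0,0,0,0,0],
  ],
  fingers=-1,
)

```text
time: 9.78
tool_pos: [0.4661, 0.3431, 0.066]
ee_rot: [0.081, 3.139, 0.001]
ft_force: [0.3, -0.1, 3.0]
opening: 0.0247
grip_force: 63.3
```

Run:
```python
from h import *
print(env.state())
for n in('scene','top'): p,d,c=snap(n,n+'1'); np.savez(f'{n}1.npz',p=p,d=d,c=c)
a=cv2.imread('pics/scene1.png')[60:260,180:420]
cv2.imwrite('pics/s1.png',cv2.resize(a,None,fx=3,fy=3))
```

```text
{'time': 9.775, 'joint_pos': array([ 5.22828891e-01,  3.53104354e-01, -3.44156871e-01,  8.72129531e-01,
        1.58135930e-04,  5.74465008e-01]), 'joint_velocities': array([ 2.44380441e-04,  2.35602651e-06, -5.12966146e-04,  1.00947134e-03,
       -1.20893477e-03, -3.07633443e-04]), 'joint_torque': array([-2.66168537e-01, -4.10825694e+01,  2.27722961e+01, -5.90542238e-02,
       -9.34487628e-02,  1.22199583e-02]), 'tool_pos': array([0.46605376, 0.34309287, 0.06603182]), 'ee_rot': array([8.10717992e-02, 3.13942894e+00, 1.36293225e-03]), 'ft_force': array([ 0.34259579, -0.11783501,  3.04847337]), 'moment': array([0.0573601 , 0.04699484, 0.0209633 ]), 'grip_force': 63.25214982032776, 'opening': 0.024748972782056528}
```

View pics/s1.png

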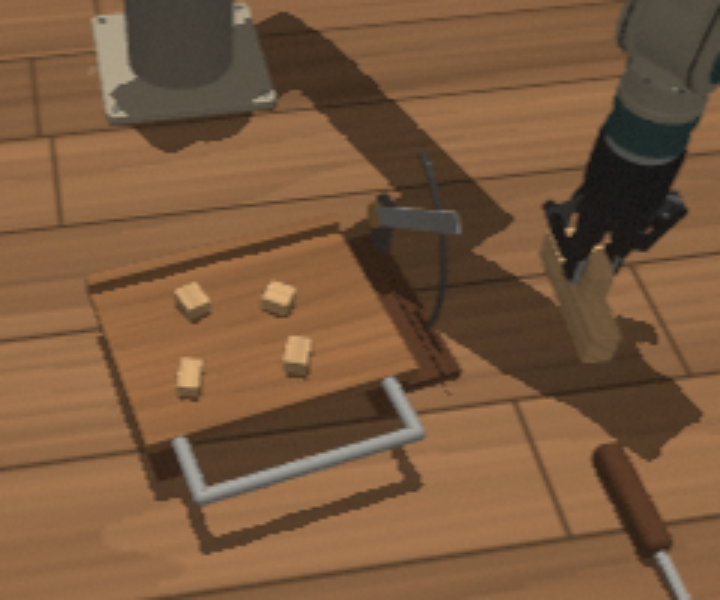

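Emit:
move_arm(
  rows=[
    [0,0,-0.4,0,0,0],
    [0,0,-1,0,0,0],
    [0,0,-1,0,0,0],
    [0,0,-1,0,0,0],
    [0,0,-1,0,0,0],
  ],
)

```text
time: 10.5
tool_pos: [0.4648, 0.3422, 0.1757]
ee_rot: [-0.081, -3.139, 0.002]
ft_force: [0.1, -0.8, -2.0]
opening: 0.0251
grip_force: 62.6
```

Emit:
move_arm(
  rows=[
    [0,0,-1,0,0,0],
    [0,0,-1,0,0,0],
    [0,0,-1,0,0,-0.3],
    [0,0,-1,0,0,-0.5],
    [0,0,-0.6,0,0,-0.49],
  ],
)

```text
time: 11.12
tool_pos: [0.4654, 0.3425, 0.2915]
ee_rot: [-0.276, 3.129, -0.0]
ft_force: [-0.4, -0.1, -1.4]
opening: 0.0256
grip_force: 62.7
```

Emit:
move_arm(
  rows=[
    [0.11,-0.6,0,0,0,0],
    [0.11,-1,0,0,0,0],
    [0.11,-1,0,0,0,0],
    [0.11,-1,0,0,0,0],
    [0.11,-1,0,0,0,0],
  ],
)

```text
time: 11.75
tool_pos: [0.4705, 0.2249, 0.2887]
ee_rot: [0.269, -3.127, 0.002]
ft_force: [0.7, 0.4, -0.9]
opening: 0.0247
grip_force: 62.7
```

Emit:
move_arm(
  rows=[
    [0.11,-1,0,0,0,0],
    [0.11,-1,0,0,0,0],
    [0.11,-1,0,0,0,0],
    [0.11,-1,0,0,0,0],
    [0.14,-1,0,0,0,0],
  ],
)

```text
time: 12.38
tool_pos: [0.4775, 0.0997, 0.2887]
ee_rot: [0.268, -3.127, 0.001]
ft_force: [-0.6, 0.1, -1.5]
opening: 0.025
grip_force: 62.7
```

Emit:
move_arm(
  rows=[
    [0,-0.28,0.5,0,0,0],
    [0,0,1,0,0,0],
    [0,0,1,0,0,0],
    [0,0,1,0,0,0],
    [0,0,1,0,0,0],
  ],
)

```text
time: 13.0
tool_pos: [0.4787, 0.0946, 0.1754]
ee_rot: [0.271, -3.127, -0.0]
ft_force: [-0.4, 0.6, -1.6]
opening: 0.025
grip_force: 62.9
```

```bash
cat > look.py <<'E'
from h import *
np.set_printoptions(precision=4,suppress=True)
v=[.498,-.0036,.1733]
Rz=np.array([[np.cos(v[2]),-np.sin(v[2])],[np.sin(v[2]),np.cos(v[2])]])
def eas(w): w=np.asarray(w); return np.concatenate([(w[...,:2]-v[:2])@Rz,w[...,2:]],-1)
E
python3 - <<'E'
from look import *
s=env.state(); print(s['tool_pos'],s['ee_rot'],eas(s['tool_pos']),s['ft_force'],s['opening'])
for n in('scene','top'):
    p,d,c=snap(n,n+'2'); e=eas(c)
    m=(d>0)&(e[...,2]>.074)&(e[...,2]<.125)&(abs(e[...,0])<.1)&(e[...,1]>.06)&(e[...,1]<.125)
    w=e[m]; print(n,len(w),w.min(0),w.max(0))
    # the dark strip height
    z=np.load(n+'0.npz'); e=eas(z['c'])
    for y in(.135,.145,.155): 
        w=e[(abs(e[...,1]-y)<.004)&(abs(e[...,0])<.08)]; print(y,np.percentile(w[:,2],[5,50,95]))
E
```

```text
[0.4787 0.0946 0.1754] [ 0.2708 -3.1273 -0.0005] [-0.002   0.1001  0.1754] [-0.4139  0.6004 -1.6093] 0.025020399348445337
scene 156 [-0.0991  0.0615  0.074 ] [0.0724 0.1131 0.125 ]
0.135 [-0.0021 -0.001   0.0091]
0.145 [-0.0018  0.0056  0.011 ]
0.155 [-0.0008  0.009   0.0124]
top 67 [-0.0999  0.0611  0.0758] [0.0653 0.1247 0.1247]Traceback (most recent call last):
  File "<stdin>", line 10, in <module>
    return _quantile_unchecked(
        a, q, axis, out, overwrite_input, method, keepdims, weights)
    return _ureduce(a,
                    func=_quantile_ureduce_func,
    ...<5 lines>...
                    overwrite_input=overwrite_input,
                    method=method)
    r = func(a, **kwargs)
    result = _quantile(arr,
                       quantiles=q,
    ...<2 lines>...
                       out=out,
                       weights=wgt)
    slices_having_nans = np.isnan(arr[-1, ...])
                                  ~~~^^^^^^^^^
IndexError: index -1 is out of bounds for axis 0 with size 0
```

Emit:
move_arm(
  rows=[
    [-0.08,0,0.8,0,0,0],
    [0,0,0.5,0,0,0],
    [0,0,0.2,0,0,0],
    [0,0,0.08,0,0,0],
    [0,0,0,0,0,0],
  ],
)

```text
time: 13.72
tool_pos: [0.4826, 0.0949, 0.1388]
ee_rot: [-0.272, 3.129, 0.0]
ft_force: [-0.1, -0.5, -0.6]
opening: 0.0252
grip_force: 62.7
```

Emit:
move_arm(
  rows=[
    [0,0,0.05,0,0,0],
    [0,0,0,0,0,0],
  ],
)

```text
time: 13.98
tool_pos: [0.4825, 0.0949, 0.1373]
ee_rot: [-0.272, 3.129, -0.0]
ft_force: [0.2, -0.4, -1.9]
opening: 0.0253
grip_force: 62.7
```

Emit:
move_arm(
  rows=[
    [0,0,0.1,0,0,0],
    [0,0,0,0,0,0],
  ],
)

```text
time: 14.22
tool_pos: [0.4821, 0.0949, 0.1343]
ee_rot: [0.272, -3.129, -0.0]
ft_force: [0.5, -0.5, -1.4]
opening: 0.0252
grip_force: 62.7
```

Emit:
move_arm(
  rows=[
    [0,0,0.05,0,0,0],
    [0,0,0,0,0,0],
  ],
)

```text
time: 14.48
tool_pos: [0.4822, 0.0949, 0.1332]
ee_rot: [0.272, -3.13, 0.0]
ft_force: [0.9, -0.9, -2.0]
opening: 0.0251
grip_force: 62.7
```

Emit:
move_arm(
  rows=[
    [0,-0.2,0,0,0,0],
    [0,-0.4,0,0,0,0],
    [0,-0.5,0,0,0,0],
    [0,-0.5,0,0,0,0],
    [0,-0.5,0,0,0,0],
  ],
)

```text
time: 15.1
tool_pos: [0.4915, 0.0421, 0.1333]
ee_rot: [-0.271, 3.13, 0.0]
ft_force: [-0.6, 0.1, -1.3]
opening: 0.0253
grip_force: 62.7
```

Emit:
move_arm(
  rows=[
    [0,-0.5,0,0,0,0],
    [0,-0.5,0,0,0,0],
    [0,-0.5,0,0,0,0],
    [0,-0.5,0,0,0,0],
    [0,-0.5,0,0,0,0],
  ],
)

```text
time: 15.72
tool_pos: [0.5023, -0.0192, 0.1333]
ee_rot: [-0.272, 3.13, 0.0]
ft_force: [-0.9, -0.6, -2.3]
opening: 0.025
grip_force: 62.8
```

Run:
```python
from look import *
for n in('scene','top'): snap(n,n+'3')
a=cv2.resize(cv2.imread('pics/scene3.png')[90:270,180:380],None,fx=2,fy=3)
b=cv2.resize(cv2.imread('pics/top3.png')[145:325,150:350],None,fx=2,fy=3)
cv2.imwrite('pics/c3.png',np.hstack([a,b]))
```

```text
(no output)
```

View pics/c3.png

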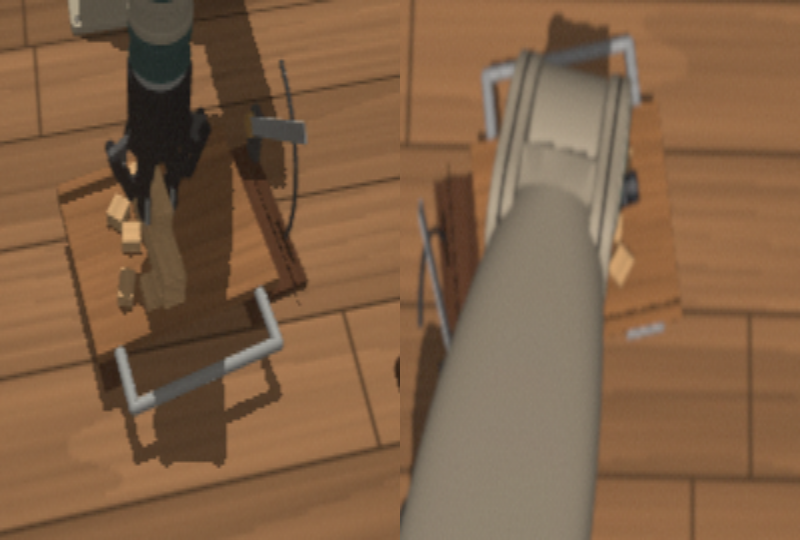

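Emit:
move_arm(
  rows=[
    [0,-0.5,0,0,0,0],
    [0,-0.5,0,0,0,0],
    [0,-0.5,0,0,0,0],
    [0,-0.5,0,0,0,0],
    [0,-0.5,0,0,0,0],
  ],
)

```text
time: 16.45
tool_pos: [0.5131, -0.0809, 0.1333]
ee_rot: [-0.272, 3.13, 0.0]
ft_force: [-0.8, -0.0, -1.4]
opening: 0.0252
grip_force: 62.8
```

Emit:
move_arm(
  rows=[
    [0,-0.5,0,0,0,0],
    [0,-0.5,0,0,0,0],
    [0,-0.5,0,0,0,0],
    [0,-0.5,0,0,0,0],
    [0,-0.5,0,0,0,0],
  ],
)

```text
time: 17.08
tool_pos: [0.5238, -0.1424, 0.1333]
ee_rot: [-0.272, 3.13, -0.0]
ft_force: [0.3, -0.5, -1.3]
opening: 0.0254
grip_force: 62.7
```

Emit:
move_arm(
  rows=[
    [0,-0.4,0,0,0,0],
    [0,-0.3,0,0,0,0],
    [0,-0.2,0,0,0,0],
    [0,0,0,0,0,0],
  ],
)

```text
time: 17.58
tool_pos: [0.5276, -0.1639, 0.1333]
ee_rot: [-0.272, 3.13, 0.0]
ft_force: [0.1, 0.6, -2.6]
opening: 0.0255
grip_force: 62.8
```

Run:
```python
from look import *
print(eas(env.state()['tool_pos']))
for n in('scene','top'): snap(n,n+'4')
a=cv2.resize(cv2.imread('pics/scene4.png')[90:270,180:380],None,fx=2,fy=3)
b=cv2.resize(cv2.imread('pics/top4.png')[145:325,150:350],None,fx=2,fy=3)
cv2.imwrite('pics/c4.png',np.hstack([a,b]))
```

```text
[ 0.0016 -0.163   0.1333]
```

View pics/c4.png

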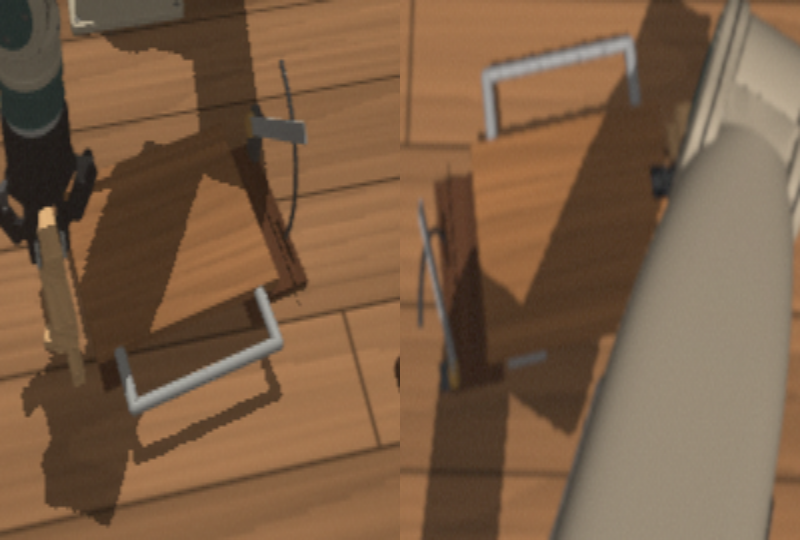

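Emit:
move_arm(
  rows=[
    [0,0,-0.5,0,0,0],
    [-0.5,0,-1,0,0,0],
    [-1,0,-1,0,0,0],
    [-1,0,0,0,0,0],
    [-1,0,0,0,0,0],
  ],
)

```text
time: 18.3
tool_pos: [0.6151, -0.1483, 0.1977]
ee_rot: [-0.272, 3.128, -0.001]
ft_force: [-1.0, 1.0, -0.9]
opening: 0.0255
grip_force: 62.8
```

Emit:
move_arm(
  rows=[
    [-1,-0.2,0,0,0,0],
    [-1,-0.2,0,0,0,0],
    [-1,-0.2,0,0,0,0],
    [-1,-0.2,0,0,0,0],
    [-1,-0.2,0,0,0,0],
  ],
)

```text
time: 18.92
tool_pos: [0.7421, -0.1513, 0.1968]
ee_rot: [-0.273, 3.129, -0.0]
ft_force: [-0.1, -1.0, -1.7]
opening: 0.0251
grip_force: 62.8
```

Emit:
move_arm(
  rows=[
    [-1,0,0,0,0,0],
    [-0.3,0,0,0,0,0],
    [0,0,0,0,0,0],
  ],
)

```text
time: 19.3
tool_pos: [0.7731, -0.1457, 0.196]
ee_rot: [0.273, -3.129, -0.0]
ft_force: [-0.2, 0.2, -0.8]
opening: 0.025
grip_force: 62.8
```

Run:
```python
from look import *
print(eas(env.state()['tool_pos']))
for n in('scene','top'):
    p,d,c=snap(n,n+'5'); e=eas(c)
    m=((d>0)&(e[...,2]>.009)&(e[...,2]<.022)&(e[...,1]<-.135)&(e[...,1]>-.38)&(abs(e[...,0]-.1)<.25)).astype(np.uint8)
    k,L,st,_=cv2.connectedComponentsWithStats(m)
    for i in range(1,k):
        if st[i,4]>20: print(n,st[i,4],e[L==i].mean(0))
    m=(d>0)&(e[...,2]>.074)&(e[...,2]<.1)&(e[...,0]>-.09)&(e[...,0]<.085)&(abs(e[...,1])<.12); print('left on board',m.sum())
cv2.imwrite('pics/c5.png',np.hstack([cv2.resize(cv2.imread('pics/scene5.png')[80:330,120:370],None,fx=1.6,fy=2.4),cv2.resize(cv2.imread('pics/top5.png')[85:335,160:410],None,fx=1.6,fy=2.4)]))
```

```text
[ 0.2465 -0.1874  0.196 ]
scene 27 [ 0.1    -0.3777  0.0131]
left on board 0
top 27 [ 0.0934 -0.3776  0.0133]
left on board 0
```

View pics/c5.png

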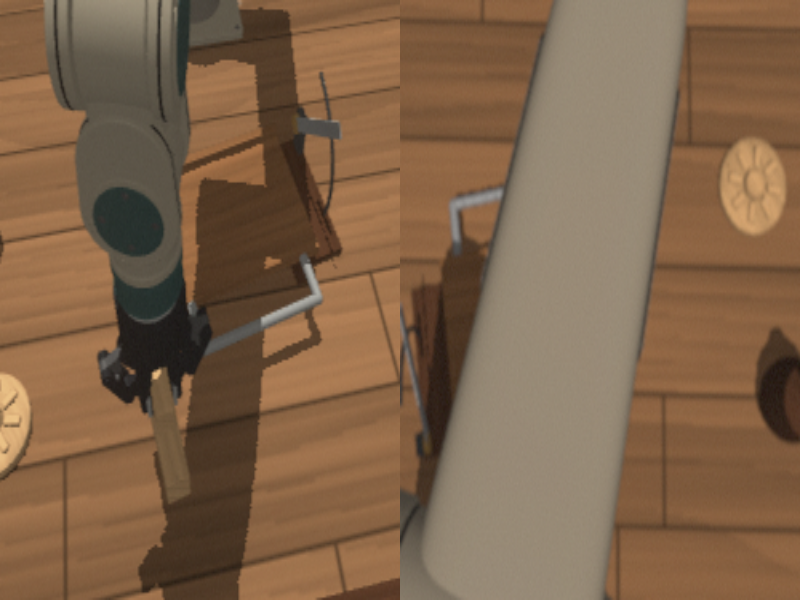

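Emit:
move_arm(
  rows=[
    [0,0,0.6,0,0,0],
    [0,0,1,0,0,0],
    [0,0,1,0,0,0],
    [0,0,1,0,0,0],
    [0,0,0.8,0,0,0],
  ],
)

```text
time: 20.02
tool_pos: [0.7716, -0.1459, 0.0835]
ee_rot: [0.271, -3.127, -0.001]
ft_force: [-0.5, -0.3, -2.0]
opening: 0.0252
grip_force: 62.8
```

Emit:
move_arm(
  rows=[
    [0,0,0.4,0,0,0],
    [0,0,0.2,0,0,0],
    [0,0,0.1,0,0,0],
    [0,0,0,0,0,0],
  ],
)

```text
time: 20.52
tool_pos: [0.7738, -0.1462, 0.0691]
ee_rot: [-0.272, 3.129, -0.001]
ft_force: [-0.7, -0.8, -2.0]
opening: 0.0248
grip_force: 62.8
```

Emit:
move_arm(
  rows=[
    [0,0,0.08,0,0,0],
    [0,0,0.05,0,0,0],
    [0,0,0,0,0,0],
  ],
)

```text
time: 20.9
tool_pos: [0.7737, -0.1461, 0.0661]
ee_rot: [-0.272, 3.129, -0.001]
ft_force: [-1.0, 0.7, 2.5]
opening: 0.0249
grip_force: 63.1
```

Emit:
move_arm(
  rows=[
    [0,0,0,0,0,0],
    [0,0,0,0,0,0],
    [0,0,0,0,0,0],
    [0,0,-0.4,0,0,0],
    [0,0,-1,0,0,0],
  ],
  fingers=1,
)

```text
time: 21.52
tool_pos: [0.772, -0.1457, 0.099]
ee_rot: [0.272, -3.127, -0.002]
ft_force: [-0.3, -0.3, -0.2]
opening: 0.0853
grip_force: 0.0
```

Emit:
move_arm(
  rows=[
    [0,0,-1,0,0,0],
    [0,0,-1,0,0,0],
    [0,0,-1,0,0,1],
    [0,0,-1,0,0,1],
    [0,0,-0.4,0,0,1],
  ],
)

```text
time: 22.15
tool_pos: [0.7744, -0.1463, 0.2137]
ee_rot: [0.555, 3.087, -0.001]
ft_force: [0.1, -0.1, 0.6]
opening: 0.0855
grip_force: 0.0
```

Emit:
move_arm(
  rows=[
    [0,0,0,0,0,1],
    [0,0,0,0,0,1],
    [0,0,0,0,0,1],
    [0,0,0,0,0,1],
    [0,0,0,0,0,1],
  ],
  fingers=-0.05,
)

```text
time: 22.78
tool_pos: [0.7733, -0.1461, 0.211]
ee_rot: [1.81, 2.567, 0.0]
ft_force: [0.8, -0.1, -0.3]
opening: 0.0404
grip_force: 0.0
```

Emit:
move_arm(
  rows=[
    [0.5,-0.3,0,0,0,1],
    [1,-0.5,0,0,0,0],
    [1,-0.5,0,0,0,0],
    [1,-0.5,0,0,0,0],
    [1,-0.5,0,0,0,0],
  ],
)

```text
time: 23.4
tool_pos: [0.695, -0.0463, 0.211]
ee_rot: [2.02, 2.405, 0.001]
ft_force: [-0.3, -0.6, 1.3]
opening: 0.0405
grip_force: 0.0
```

Emit:
move_arm(
  rows=[
    [1,-0.5,0,0,0,0],
    [1,-0.5,0,0,0,0],
    [0.6,-0.3,0,0,0,0],
    [0,0,0,0,0,0],
  ],
)

```text
time: 23.9
tool_pos: [0.6519, 0.0121, 0.2107]
ee_rot: [2.019, 2.406, 0.0]
ft_force: [0.4, -0.6, -0.3]
opening: 0.0407
grip_force: 0.0
```

Run:
```python
from look import *
s=env.state();print(eas(s['tool_pos']),s['ee_rot'],s['opening'],s['joint_pos'])
A=R.from_rotvec(s['ee_rot']).as_matrix(); print(np.degrees(np.arctan2(A[1,0],A[0,0])))
for n in('scene','top'):
    p,d,c=snap(n,n+'6'); e=eas(c)
    m=((d>0)&(e[...,2]>.009)&(e[...,2]<.022)&(e[...,1]<-.135)&(e[...,1]>-.34)&(abs(e[...,0]-.1)<.25)).astype(np.uint8)
    k,L,st,_=cv2.connectedComponentsWithStats(m)
    for i in range(1,k):
        if st[i,4]>12: print(n,'bench',st[i,4],e[L==i].mean(0))
    m=(d>0)&(e[...,2]>.07)&(e[...,2]<.085)&(abs(e[...,0]-.245)<.1)&(abs(e[...,1]+.187)<.04); print('grip',m.sum(),e[m].mean(0) if m.any() else 0)
    z=np.load(n+'0.npz'); e=eas(z['c'])
    m=(e[...,2]>.055)&(e[...,2]<.075)&(e[...,0]>.12)&(e[...,0]<.18)&(abs(e[...,1])<.085)
    w=e[m]; print(n,'bar',len(w),w.mean(0),np.percentile(w[:,0],[3,97]),np.percentile(w[:,2],[3,97]),'slope',np.polyfit(w[:,1],w[:,0],1))
```

```text
[ 0.1544 -0.0111  0.2107] [2.0187 2.4061 0.0005] 0.040666621791716526 [-0.0804  0.3448 -0.0181  1.207  -0.0002  1.3157]
100.00823739839589
scene bench 24 [-0.053  -0.1529  0.0159]
scene bench 14 [ 0.0005 -0.1533  0.016 ]
scene bench 146 [ 0.0346 -0.1627  0.0162]
scene bench 25 [ 0.3202 -0.1894  0.0147]
grip 289 [ 0.248  -0.1887  0.0772]
scene bar 343 [ 0.1526 -0.0014  0.0626] [0.1452 0.1574] [0.0567 0.0661] slope [-0.0017  0.1526]
top bench 24 [ 0.0525 -0.1531  0.0202]
top bench 84 [ 0.0116 -0.1684  0.0151]
grip 201 [ 0.2408 -0.1881  0.0773]
top bar 308 [ 0.1465 -0.0005  0.0636] [0.1406 0.1536] [0.0579 0.0682] slope [0.0009 0.1465]
```

Emit:
move_arm(
  rows=[
    [0.45,-0.2,0.6,0,0,0],
    [0,0,1,0,0,0],
    [0,0,1,0,0,0],
    [0,0,1,0,0,0],
    [0,0,1,0,0,0],
  ],
)

```text
time: 24.62
tool_pos: [0.6445, 0.0217, 0.0928]
ee_rot: [-2.02, -2.404, 0.001]
ft_force: [-0.3, -0.9, 0.4]
opening: 0.0404
grip_force: 0.0
```

Emit:
move_arm(
  rows=[
    [0,0,0.7,0,0,0],
    [0,0,0.5,0,0,0],
    [0,0,0.3,0,0,0],
    [0,0,0,0,0,0],
  ],
)

```text
time: 25.12
tool_pos: [0.6452, 0.0217, 0.0573]
ee_rot: [-2.02, -2.405, 0.0]
ft_force: [-0.3, -0.3, 1.0]
opening: 0.0407
grip_force: 0.0
```

Emit:
move_arm(
  rows=[
    [0,0,0,0,0,0],
    [0,0,0,0,0,0],
    [0,0,0,0,0,0],
  ],
  fingers=-0.55,
)

```text
time: 25.5
tool_pos: [0.6457, 0.0217, 0.0582]
ee_rot: [2.02, 2.405, 0.001]
ft_force: [-0.0, 0.4, 0.4]
opening: 0.0194
grip_force: 0.0
```

Emit:
move_arm(
  rows=[
    [0,0,0,0,0,0],
    [0,0,0,0,0,0],
    [0,0,0,0,0,0],
  ],
  fingers=-1,
)

```text
time: 25.88
tool_pos: [0.6444, 0.0215, 0.0581]
ee_rot: [-2.02, -2.405, 0.002]
ft_force: [-4.6, -1.1, 6.4]
opening: 0.0125
grip_force: 58.5
```

Run:
```python
from look import *
from scipy.optimize import minimize_scalar
s=env.state();print(eas(s['tool_pos']),s['ft_force'],s['opening'])
# blade angle from first pictures: blade = inlier line near y .176
for n in('scene','top'):
  for k in('0','1'):
    z=np.load(n+k+'.npz'); e=eas(z['c']); d=z['d']
    # recentre using bar seen in the same picture at x=.150
    b=(d>0)&(e[...,2]>.055)&(e[...,2]<.075)&(e[...,0]>.12)&(e[...,0]<.18)&(abs(e[...,1])<.085)
    e[...,0]+=.15-np.mean(np.percentile(e[b][:,0],[3,97]))
    m=(d>0)&(e[...,1]>.165)&(e[...,1]<.183)&(e[...,0]>-.085)&(e[...,0]<.06)&(e[...,2]>.07)
    w=e[m]
    r=np.hypot(w[:,0]+.11,w[:,2]-.058); 
    best=None
    for th in np.arange(.3,.9,.002):
        for o in np.arange(-.012,.0121,.001):
            h=-(w[:,0]+.11)*np.sin(th)+(w[:,2]-.058)*np.cos(th)-o
            sc=(abs(h)<.010).sum()
            if best is None or sc>best[0]: best=(sc,th,o)
    sc,th,o=best
    for it in range(10):
        h=-(w[:,0]+.11)*np.sin(th)+(w[:,2]-.058)*np.cos(th)-o
        g=w[(abs(h)<.012)]
        vx=np.linalg.svd(g[:,[0,2]]-g[:,[0,2]].mean(0))[2][0]; th=np.arctan(vx[1]/vx[0]); o=np.mean(-(g[:,0]+.11)*np.sin(th)+(g[:,2]-.058)*np.cos(th))
    x=(g[:,0]+.11)*np.cos(th)+(g[:,2]-.058)*np.sin(th)
    hh=-(g[:,0]+.11)*np.sin(th)+(g[:,2]-.058)*np.cos(th)
    # per-bin mid of edges
    bx=[];mid=[]
    for a in np.arange(.04,.17,.01):
        q=hh[(x>=a)&(x<a+.01)]
        if len(q)>8: bx.append(a+.005); mid.append((np.percentile(q,4)+np.percentile(q,96))/2)
    pf=np.polyfit(bx,mid,1)
    print(n,k,best,len(g),th,o,'r',x.min(),x.max(),'edge-mid corrected',th+pf[0],'ang of centroid',np.arctan2(g[:,2].mean()-.058,g[:,0].mean()+.11), np.percentile(hh,[3,97]))
```

```text
[ 0.1485 -0.0005  0.0581] [-4.6252 -1.102   6.3871] 0.012543773268247533
scene 0 (np.int64(169), np.float64(0.7020000000000004), np.float64(0.0010000000000000113)) 171 0.7126740471694984 7.890390091889168e-05 r 0.029485683943787942 0.18506089436727852 edge-mid corrected 0.7052423626648008 ang of centroid 0.7133505659338734 [-0.0093  0.0094]
scene 1 (np.int64(171), np.float64(0.7060000000000004), np.float64(0.0010000000000000113)) 171 0.7122098539534639 0.0002782182040526176 r 0.030374222862323785 0.18497649511607692 edge-mid corrected 0.7060697816373166 ang of centroid 0.7146081433458147 [-0.0091  0.0099]
top 0 (np.int64(158), np.float64(0.6920000000000004), np.float64(0.003000000000000013)) 158 0.7165439985715462 0.0022861141485095503 r 0.02810570877365696 0.1882465911821855 edge-mid corrected 0.7054354823531885 ang of centroid 0.7363958237418644 [-0.0086  0.0099]
top 1 (np.int64(153), np.float64(0.6960000000000004), np.float64(0.003000000000000013)) 155 0.7087278838319254 0.0033145915321845043 r 0.03584672741235001 0.18625791196735147 edge-mid corrected 0.7049306903750696 ang of centroid 0.7372286416690316 [-0.0076  0.0111]
```

Emit:
move_arm(
  rows=[
    [0,-0.006,-0.367,-0.202,0,0],
    [0,-0.006,-0.367,-0.202,0,0],
    [0,-0.006,-0.367,-0.202,0,0],
    [0,-0.006,-0.367,-0.202,0,0],
    [0,-0.006,-0.367,-0.202,0,0],
  ],
)

```text
time: 26.5
tool_pos: [0.6404, 0.0208, 0.1036]
ee_rot: [1.943, 2.313, 0.205]
ft_force: [-2.8, -2.6, -2.6]
opening: 0.0123
grip_force: 58.9
```

```bash
cat > bar.py <<'E'
from look import *
s=env.state(); e=eas(s['tool_pos']); A=R.from_rotvec(s['ee_rot']).as_matrix()
zt=A[:,2]; ze=np.r_[zt[:2]@Rz,zt[2]]
print('tcp',e,'theta pos',np.arctan2(e[2]-.058,e[0]+.1115),'r',np.hypot(e[2]-.058,e[0]+.1115),'tool tilt',np.arctan2(ze[0],-ze[2]),ze[1],'F',s['ft_force'],s['moment'],s['opening'],s['grip_force'],s['joint_pos'])
E
python3 bar.py
```

```text
tcp [ 0.1445 -0.0005  0.1036] theta pos 0.17607563591748537 r 0.26004188806742373 tool tilt 0.1772454066028967 -0.0002159910936600744 F [-2.7856 -2.6152 -2.5581] [-0.4838  0.9319 -0.0372] 0.012298579618259453 58.92593801021576 [-0.0877  0.3136 -0.3211  0.7647  0.0453  1.3137]
```

Lovely tracking; continue.

Emit:
move_arm(
  rows=[
    [0,-0.006,-0.367,-0.202,0,0],
    [0,-0.006,-0.367,-0.202,0,0],
    [0,-0.006,-0.367,-0.202,0,0],
    [0,-0.006,-0.367,-0.202,0,0],
    [0,-0.006,-0.367,-0.202,0,0],
  ],
)

```text
time: 27.12
tool_pos: [0.6288, 0.0188, 0.1476]
ee_rot: [1.858, 2.211, 0.395]
ft_force: [-4.0, -3.5, -1.8]
opening: 0.0121
grip_force: 59.0
```

Emit:
move_arm(
  rows=[
    [0,-0.006,-0.367,-0.202,0,0],
    [0,-0.006,-0.367,-0.202,0,0],
    [0,-0.006,-0.367,-0.202,0,0],
    [0,-0.006,-0.367,-0.202,0,0],
    [0,-0.006,-0.367,-0.202,0,0],
  ],
)

```text
time: 27.75
tool_pos: [0.6096, 0.0154, 0.189]
ee_rot: [1.766, 2.101, 0.57]
ft_force: [-4.4, -3.5, -3.8]
opening: 0.012
grip_force: 59.0
```

Emit:
move_arm(
  rows=[
    [0,-0.006,-0.367,-0.202,0,0],
    [0,-0.006,-0.367,-0.202,0,0],
    [0,-0.006,-0.367,-0.202,0,0],
    [0,-0.006,-0.367,-0.202,0,0],
    [0,0,0,0,0,0],
  ],
)

```text
time: 28.38
tool_pos: [0.5891, 0.0118, 0.2195]
ee_rot: [1.687, 2.008, 0.7]
ft_force: [-3.1, -2.5, -4.2]
opening: 0.0117
grip_force: 59.2
```

```bash
cat > ang.py <<'E'
from look import *
import sys
k=sys.argv[1]
for n in('scene','top'):
    p,d,c=snap(n,n+k); np.savez(n+k+'.npz',p=p,d=d,c=c); e=eas(c)
    def ransac(w,tol,o):
        rng=np.random.default_rng(0); best=None
        for _ in range(400):
            q=w[rng.choice(len(w),3,replace=False)]; nn=np.cross(q[1]-q[0],q[2]-q[0]); L=np.linalg.norm(nn)
            if L<1e-6: continue
            nn/=L; i=abs((w-q[0])@nn)<tol
            if best is None or i.sum()>best.sum(): best=i
        g=w[best]; nn=np.linalg.svd(g-g.mean(0),full_matrices=False)[2][2]; nn*=np.sign(nn[2]); return g,nn
    m=(d>0)&(abs(e[...,1])<.125)&(e[...,0]>-.08)&(e[...,0]<.06)&(e[...,2]>.08)&(e[...,2]<.22)
    g,nn=ransac(e[m],.003,0); gm=g.mean(0)
    th=np.arctan2(-nn[0],nn[2]); print(n,'board',len(g),m.sum(),'theta',th,'ny',nn[1],'height over hinge',(gm-[-.1115,0,.058])@nn)
    m=(d>0)&(e[...,1]>.165)&(e[...,1]<.184)&(e[...,0]>-.09)&(e[...,0]<.06)&(e[...,2]>.07)
    w=e[m]; o=0; t=.706
    for it in range(15):
        X=(w[:,0]+.1115)*np.cos(t)+(w[:,2]-.058)*np.sin(t); H=-(w[:,0]+.1115)*np.sin(t)+(w[:,2]-.058)*np.cos(t)
        i=(abs(H-o)<.0125)&(X>.04)&(X<.18)
        bx=[];md=[]
        for a in np.arange(.04,.18,.01):
            q=H[i&(X>=a)&(X<a+.01)]
            if len(q)>6: bx.append(a+.005); md.append((np.percentile(q,5)+np.percentile(q,95))/2)
        pf=np.polyfit(bx,md,1); t+=pf[0]*.7; o=np.mean(md)
    print(n,'blade',i.sum(),'theta',t,'off',o)
E
python3 bar.py; python3 ang.py 7
```

```text
tcp [ 0.0924 -0.0005  0.2195] theta pos 0.6697846173941128 r 0.2601167983377701 tool tilt 0.6712015310254495 -0.0004847121097679055 F [-3.1118 -2.5367 -4.2074] [-0.7355  1.8864 -0.303 ] 0.01173145065312979 59.17229175567627 [-0.194  -0.1075 -0.6959  0.3444  0.2248  1.2782]
scene board 952 1206 theta 0.6569133692934356 ny -0.00017422946638072343 height over hinge 0.008014529385333504
scene blade 155 theta 0.7042742610346447 off -0.0005835089925882413
top board 2872 3120 theta 0.6647548367879013 ny 0.0008201170887996307 height over hinge 0.00927640943943342
top blade 151 theta 0.6938929962242802 off 0.004332235743351343
```

```bash
cat > ang2.py <<'E'
from look import *
import sys
k=sys.argv[1]; N=int(sys.argv[2])
from scipy.optimize import least_squares
for n in('scene','top'):
    z=np.load(n+'0.npz'); e=eas(z['c']); d=z['d']
    m=(d>0)&(abs(e[...,1])<.12)&(e[...,0]>-.08)&(e[...,0]<.08)&(abs(e[...,2]-.066)<.006)
    w=e[m]; print(n,'flat slope,z',np.polyfit(w[:,0],w[:,2],1), len(w))
    b=(d>0)&(e[...,2]>.055)&(e[...,2]<.075)&(e[...,0]>.12)&(e[...,0]<.18)&(abs(e[...,1])<.085)
    dx=.1485-np.mean(np.percentile(e[b][:,0],[3,97])); 
    D=[];P=[]
    for i in range(N):
        p,d=env.snapshot(n); D.append(d)
    D=np.array(D); D[D==0]=np.nan
    d=np.nanmedian(D,0); e=eas(cloud(n,d)); e[...,0]+=dx
    rel=e-[-.1115,0,.058]; r=np.hypot(rel[...,0],rel[...,2]); t=np.arctan2(rel[...,2],rel[...,0])
    m=(abs(e[...,1])<.125)&(r>.03)&(r<.185)&(t>.6)&(t<1.0)
    w=rel[m]; 
    f=lambda q: -w[:,0]*np.sin(q[0])+w[:,2]*np.cos(q[0])-q[1]
    s=least_squares(f,[.67,.008],loss='soft_l1',f_scale=.001); print(n,'dx',dx,'board theta',s.x, 'forced .008:',least_squares(lambda q:f([q[0],.008]),[.67],loss='soft_l1',f_scale=.001).x)
    m=(abs(e[...,1])>.03)&(abs(e[...,1])<.095)&(r>.24)&(r<.275)&(t>.5)&(t<.85)
    w=rel[m]; print(n,'bar',m.sum(),'t of centroid',np.arctan2(w[:,2].mean(),w[:,0].mean()),'r',np.hypot(w[:,2].mean(),w[:,0].mean()))
    m=(e[...,1]>.168)&(e[...,1]<.183)&(r>.05)&(r<.195)&(t>.5)&(t<.95)
    w=rel[m]
    def g(q): # soft footprint of the strip: maximise overlap
        X=w[:,0]*np.cos(q[0])+w[:,2]*np.sin(q[0]); H=-w[:,0]*np.sin(q[0])+w[:,2]*np.cos(q[0])-q[1]
        return -np.sum(1/(1+np.exp((abs(H)-.010)/.0012)))
    from scipy.optimize import minimize
    a=minimize(g,[.70,0],method='Nelder-Mead',options=dict(initial_simplex=[[.68,0],[.73,0],[.70,.003]])).x
    b=minimize(lambda q:g([q[0],0]),[.70],method='Nelder-Mead').x
    print(n,'blade',m.sum(),a,'forced 0:',b)
E
python3 ang2.py 0 5
```

```text
scene flat slope,z [0.     0.0656] 3429
scene dx -0.0027936672449437594 board theta [0.6665 0.0085] forced .008: [0.6703]
scene bar 334 t of centroid 0.6731889273062234 r 0.26405583371535435
scene blade 161 [0.704  0.0013] forced 0: [0.7135]
top flat slope,z [-0.0014  0.0665] 4850
top dx 0.0013904137176301845 board theta [0.6639 0.0082] forced .008: [0.6656]
top bar 351 t of centroid 0.6831425907869897 r 0.2628504182789422
top blade 151 [0.7004 0.0031] forced 0: [0.725]
```

```bash
cat > blade.py <<'E'
from look import *
from scipy.ndimage import map_coordinates
from scipy.optimize import minimize
def proj(n,pe):
    w=np.c_[pe[:,:2]@Rz.T+v[:2],pe[:,2]]
    m,f,Rm,t=cam(n); q=(w-t)@Rm
    return q[:,0]/q[:,2]*f+m['cx'],q[:,1]/q[:,2]*f+m['cy'],q[:,2]
def strip(th,y,X,H): return np.c_[-.1115+X*np.cos(th)-H*np.sin(th),np.full(X.size,y),.058+X*np.sin(th)+H*np.cos(th)]
vis=[]
for n in('scene','top'):
  for k in('0','7'):
    z=np.load(n+k+'.npz'); p=z['p'].astype(float)
    sat=(p.max(-1)-p.min(-1))/(p.max(-1)+1)
    s=1-np.clip(sat/.5,0,1)
    X,H=np.meshgrid(np.arange(.05,.1845,.001),np.arange(-.0095,.0096,.001)); 
    Xo,Ho=np.meshgrid(np.arange(.05,.1845,.001),np.r_[np.arange(-.0165,-.0105,.001),np.arange(.0105,.0165,.001)])
    Xt,Ht=np.meshgrid(np.arange(.186,.193,.001),np.arange(-.0095,.0096,.001))
    yf=.1765 
    def val(a,b,q):
        u,w,_=proj(n,strip(q[0],yf,a.ravel(),b.ravel())); return map_coordinates(s,[w+q[2],u+q[1]],order=1)
    def sc(q): return -(val(X,H,q).mean()-val(Xo,Ho,q).mean()-.15*val(Xt,Ht,q).mean())+.002*(q[1]**2+q[2]**2)
    best=min((minimize(sc,[t0,0,0],method='Nelder-Mead',options=dict(initial_simplex=[[t0,0,0],[t0+.03,0,0],[t0,1.5,0],[t0,0,1.5]])) for t0 in(.64,.68,.72,.76)),key=lambda r:r.fun)
    print(n,k,best.x,best.fun)
    if k=='7':
        im=cv2.resize(z['p'][...,::-1],None,fx=8,fy=8,interpolation=cv2.INTER_CUBIC)
        c=np.array(proj(n,strip(best.x[0],yf,np.array([.05,.185,.185,.05]),np.array([-.01,-.01,.01,.01])))[:2]).T+best.x[1:]
        pts=np.round((c+.5)*8-.5).astype(int)
        cv2.polylines(im,[pts.reshape(-1,1,2)],True,(0,255,0),1)
        cx,cy=pts.mean(0).astype(int); vis.append(im[cy-260:cy+260,cx-200:cx+200])
cv2.imwrite('pics/blade.png',np.hstack(vis))
E
python3 blade.py
```

```text
scene 0 [0.7035 1.2378 0.2596] -0.656665596649458Traceback (most recent call last):
  File "blade.py", line 22, in <module>
    best=min((minimize(sc,[t0,0,0],method='Nelder-Mead',options=dict(initial_simplex=[[t0,0,0],[t0+.03,0,0],[t0,1.5,0],[t0,0,1.5]])) for t0 in(.64,.68,.72,.76)),key=lambda r:r.fun)
  File "blade.py", line 22, in <genexpr>
    best=min((minimize(sc,[t0,0,0],method='Nelder-Mead',options=dict(initial_simplex=[[t0,0,0],[t0+.03,0,0],[t0,1.5,0],[t0,0,1.5]])) for t0 in(.64,.68,.72,.76)),key=lambda r:r.fun)
              ~~~~~~~~^^^^^^^^^^^^^^^^^^^^^^^^^^^^^^^^^^^^^^^^^^^^^^^^^^^^^^^^^^^^^^^^^^^^^^^^^^^^^^^^^^^^^^^^^^^^^^^^^^^^^^^^^^^^^^
    res = _minimize_neldermead(fun, x0, args, callback, bounds=bounds,
                               **options)
    fxe = func(xe)
    fx = function(np.copy(x), *(wrapper_args + args))
  File "blade.py", line 21, in sc
    def sc(q): return -(val(X,H,q).mean()-val(Xo,Ho,q).mean()-.15*val(Xt,Ht,q).mean())+.002*(q[1]**2+q[2]**2)
                        ~~~^^^^^^^
  File "blade.py", line 20, in val
    u,w,_=proj(n,strip(q[0],yf,a.ravel(),b.ravel())); return map_coordinates(s,[w+q[2],u+q[1]],order=1)
          ~~~~^^^^^^^^^^^^^^^^^^^^^^^^^^^^^^^^^^^^^^
  File "blade.py", line 6, in proj
    m,f,Rm,t=cam(n); q=(w-t)@Rm
             ~~~^^^
  File "h.py", line 5, in cam
    m=env.camera_model(n); f=192/np.tan(np.radians(m['fov_y'])/2)
ValueError: time passes only in moves, steps and waits
```

Emit:
move_arm(
  rows=[
    [0,0,0,0,0,0],
  ],
)

```text
time: 29.1
tool_pos: [0.5897, 0.0119, 0.2187]
ee_rot: [1.688, 2.009, 0.698]
ft_force: [-3.4, -3.5, -4.8]
opening: 0.0121
grip_force: 59.2
```

```bash
sed -i 's/^def cam(n)/import functools\n@functools.lru_cache\ndef cam(n)/' h.py; python3 blade.py; python3 bar.py
```

```text
scene 0 [0.7035 1.2378 0.2596] -0.656665596649458
scene 7 [0.7037 1.2287 0.2798] -0.6785653965796851
top 0 [ 0.7177 -0.8022 -1.0002] -0.29752417468890474
top 7 [ 0.721  -0.7612 -1.0619] -0.29325061848227746
tcp [ 0.093  -0.0005  0.2187] theta pos 0.6661137191255033 r 0.2600958251889994 tool tilt 0.6690099334719748 -4.154429637163188e-05 F [-3.4375 -3.5158 -4.8341] [-0.8271  1.9528 -0.3265] 0.012139558209737769 59.1799521446228 [-0.1933 -0.1048 -0.6941  0.3456  0.2242  1.2783]
```

View pics/blade.png

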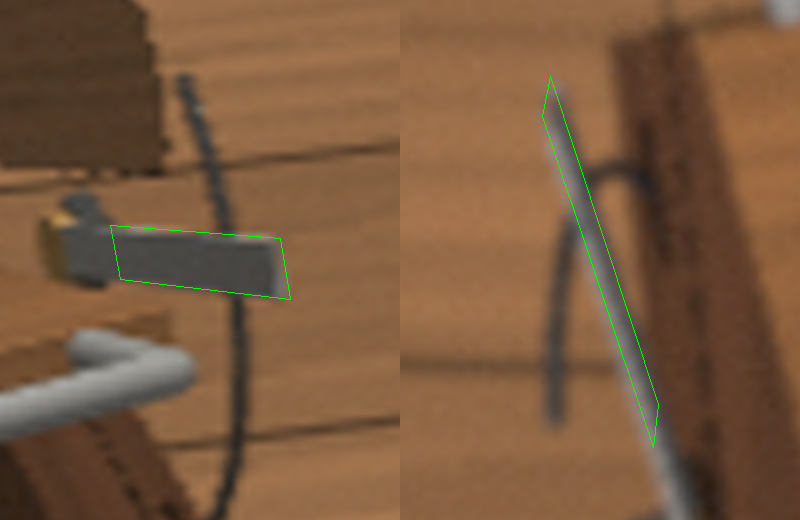

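Emit:
move_arm(
  rows=[
    [0,-0.003,-0.19,-0.106,0,0],
    [0,-0.003,-0.19,-0.106,0,0],
    [0,0,0,0,0,0],
    [0,0,0,0,0,0],
  ],
)

```text
time: 29.6
tool_pos: [0.5836, 0.0109, 0.2262]
ee_rot: [1.667, 1.984, 0.732]
ft_force: [-4.2, -3.4, -5.4]
opening: 0.0121
grip_force: 59.3
```

```bash
python3 bar.py; python3 ang2.py 0 10
python3 - <<'E'
from look import *
for n in('scene','top'): 
    p,d,c=snap(n,n+'9')
    L=[(x['centre'],x['confidence']) for x in env.boxes_of(n,'chip0')]; print(n,[(eas(a),b) for a,b in L])
cv2.imwrite('pics/c9.png',np.hstack([cv2.resize(cv2.imread('pics/scene9.png')[80:330,120:370],None,fx=1.6,fy=2.4),cv2.resize(cv2.imread('pics/top9.png')[85:335,160:410],None,fx=1.6,fy=2.4)]))
E
```

```text
tcp [ 0.0868 -0.0005  0.2262] theta pos 0.7034738595603183 r 0.2600900666442571 tool tilt 0.706696689682217 -0.00011432580933165814 F [-4.2075 -3.3736 -5.3522] [-0.8081  1.9441 -0.3286] 0.012050478205924918 59.258721470832825 [-0.2057 -0.1366 -0.7237  0.3131  0.2425  1.2768]
scene flat slope,z [0.     0.0656] 3429
scene dx -0.0027936672449437594 board theta [0.7027 0.0086] forced .008: [0.7069]
scene bar 333 t of centroid 0.7086698804102665 r 0.26405971411990303
scene blade 156 [0.7043 0.0013] forced 0: [0.7139]
top flat slope,z [-0.0014  0.0665] 4850
top dx 0.0013904137176301845 board theta [0.7008 0.0082] forced .008: [0.7024]
top bar 362 t of centroid 0.719216742111757 r 0.2628343117211225
top blade 150 [0.6981 0.0033] forced 0: [0.7234]
scene [(array([-0.0065, -0.1524,  0.0275]), 0.56), (array([ 0.0229, -0.1717,  0.0187]), 0.53)]
top [(array([-0.0109, -0.1498,  0.0238]), 0.49), (array([ 0.0561, -0.1546,  0.0229]), 0.49)]
```

View pics/c9.png

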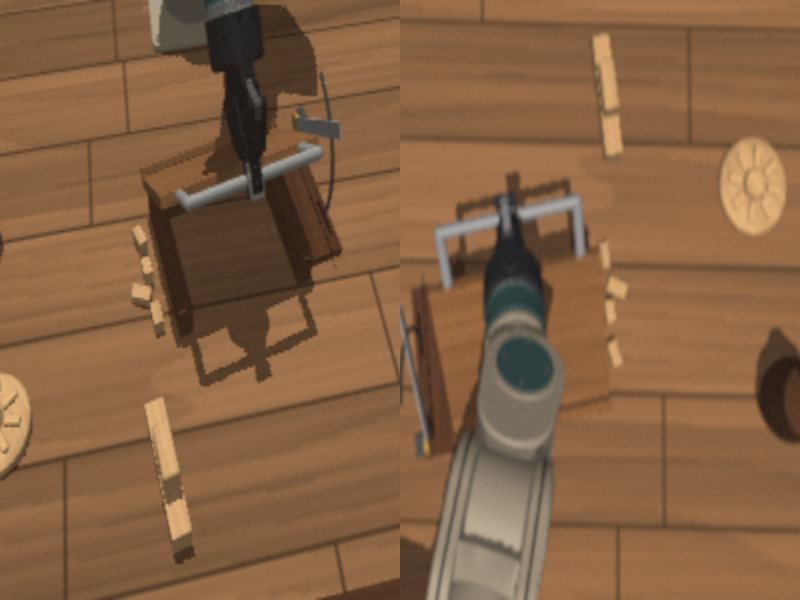

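```bash
python3 -c "
from workcell import env
print(env.state()['time'],env.hand_in())"
```

```text
the job is handed in; nothing more can be done
30.8 None
```

The job is handed in at 30.8 s. All four offcuts are on the bench and the scraper block is set down and released. The gripper is holding the board by its pull bar at about 0.703 rad, against about 0.704 rad measured for the gauge blade (uncertain by roughly 0.01 rad).

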